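# Put the buggy shifter in service and tag it out

## Task

Before the drivetrain is worked on, put the shifter in its service position: lift the lever out of the middle notch, move it to the notch at the yellow block's end of the gate and let it drop fully down into that notch. Then take the yellow tag from the wooden rack and hang it by its hole on the shifter's peg, leaving it hanging there. Leave the red tag, the can, the wrench and the blue bin where they are.

Things in the scene. Friction and masses are not known exactly. Their poses are not given: they have to be found in the camera images.
- console: Shifter unit, bolted down: dark steel plate 230 (x) x 220 (y) x 12 mm; origin under its centre, z up, x along the lever's swing. At y = -60 mm the gate: two blue round cheeks 160 mm across with bright teeth, 10 to 16 mm either side of the lever, teeth up to z = 145 mm, end stops to 153 mm. At x = 45, y = 80 mm the tag post, 12 mm thick, with the peg on its top.
- pivot (a point): Hinge point of the lever, at x = 0, y = -60, z = 50 mm of the shifter unit; the hinge axis is the unit's y axis.
- knob (a point): Centre of the lever's black knob, a disc 38 mm in diameter and 30 mm thick, its axis along the unit's y, so its flat faces look to the unit's +y and -y. It lies 185 mm from the pivot with the lever down, 185 mm + lift when raised. The steel stem below it is 10 mm in diameter. Axes: z along the stem, y along the hinge.
- pin (a point): Centre of the cross pin on the lever's stem, 7 mm in diameter along the hinge axis, 85 mm from the pivot with the lever down. It sits in the notches, which are 11 mm wide and 13 mm deep.
- shift (a joint): Lever angle, rad: 0 upright (middle notch, the start), positive leaning to the unit's +x. The end notches are at +0.38 and -0.38; each notch leaves about 0.02 rad of play. The lever moves only when it has been lifted out of its notch. The knob travels on an arc about the pivot in the unit's x-z plane. Friction at the knob is under 1 N.
- lift (a joint): How far the lever is drawn up along its own stem, m: 0 fully down in a notch, about 0.014 just clear of the teeth (lift 18 to 20 mm to swing freely), 0.026 the stop. A spring draws it down with 4 to 6 N. On top of a tooth it reads about 0.013.
- flag_yellow: Yellow block 26 (x) x 70 (y) x 45 mm high, fixed on the base plate at one end of the gate (x = +94 or -94 mm of the unit, y = -60 mm); it marks the service notch. Origin under its centre; axes as the unit's.
- flag_white: White block, same size, at the other end of the gate. Origin under its centre.
- rack: Fixed wooden tag rack, 150 (x) x 90 (y) x 45 mm high, with two slots across it at x = -40 and +40 mm, each 7 mm wide (x), 68 mm long (y) and 37 mm deep. Origin under its centre.
- tag_yellow: Yellow tag, a stiff plate 5 mm thick (its x), 60 mm wide (its y), 140 mm tall (its z), about 110 g, standing upright in one of the rack's slots with its lower 37 mm inside. Origin at the centre of its lower edge. It has a 22 mm hole; 41 mm of plain plate above the hole is there to be pinched.
- tag_yellow_hole (a point): Centre of the yellow tag's hole, 88 mm above its lower edge and 52 mm below its upper edge; axes as the tag's.
- tag_red: Red tag, same shape, standing in the other slot; stays there. Origin at the centre of its lower edge.
- peg (a point): Point on the peg's axis at x = 14, y = 80, z = 150 mm of the unit; axes as the unit's. The peg, a level steel bar 8 mm thick, points to the unit's -x: from the post 31 mm to +x of this point to 26 mm to -x of it, where its tip bends up 6 mm over the last 7 mm (tip top 10 mm above the axis; post top 6 mm above). A hung tag crosses it squarely, hole centre about 7 mm below the axis.
- can: Loose blue-labelled can, 66 mm in diameter, 170 mm tall; origin under its centre. Bystander.
- wrench: Loose steel wrench, 200 mm long, lying flat. Bystander.
- bin: Loose blue parts bin, 120 x 170 x 60 mm; origin under its centre. Bystander.
There are look-alikes about, which are no part of the job. Of the things that look like the tag_yellow, the middle-sized one is meant.

How it is judged:
On the way, in this order (a step that is already met when the one before it is completed fails the run):
1. the lever is fully down in the notch at the yellow block's end (x of pin in the frame of flag_yellow between -0.075 and 0.075 m and value of joint lift below 0.004 m), for 0.2 s.
2. then the yellow tag hangs by its hole on the peg (x of tag_yellow_hole in the frame of peg between -0.026 and 0.026 m and y of tag_yellow_hole in the frame of peg between -0.012 and 0.012 m and z of tag_yellow_hole in the frame of peg between -0.013 and 0 m and angle between tag_yellow's own z axis and vertical below 0.3 rad and contact force between tag_yellow and console above 0.3 N), for 0.2 s.
At the end, for the whole second after the job is handed in: Lever down (lift under 4 mm), its cross pin within 75 mm of the yellow block's centre along the gate. Yellow tag at rest, bearing on the peg: hole centre within 26 mm of the peg point along the peg, 12 mm sideways, 0 to 13 mm below its axis; lean under 0.3 rad (all of step 1 and all of step 2 and linear speed of tag_yellow below 0.03 m/s and angular speed of tag_yellow below 0.4 rad/s); the robot touches nothing.
It fails at once if the red tag is shifted by more than 20 mm (distance of tag_red from where it was at the start of the episode above 0.02 m).
It fails at once if the can is shifted by more than 20 mm (distance of can from where it was at the start of the episode above 0.02 m).
It fails at once if the wrench is shifted by more than 20 mm (distance of wrench from where it was at the start of the episode above 0.02 m).
It fails at once if the bin is shifted by more than 20 mm (distance of bin from where it was at the start of the episode above 0.02 m).
It also fails if it takes over 64 s, if anything falls off the work surface, if the arm or the gripper's body presses on something with over 40 N, if the wrist force passes 120 N, or if a joint passes its speed limit or range.

## Robot

A 6-joint arm with a two-finger parallel gripper is mounted at the origin on the work surface. World frame = base frame: x ahead of the robot, y to its left, z up, the work surface at z = 0. Lengths are in m, angles in rad, forces in N, time in s.
With the tool pointing down it reaches from about 0.35 to 0.85 m from the base axis. Payload 8.1 kg.
Tool frame: the origin (TCP) lies at the very end of the fingers, on their centre line; the grasp point (between the pads) lies 19 mm behind it; z points along the fingers, y is the direction in which the jaws open and shut (so a half turn about z gives the same grasp; the last joint's range is limited). The gripper opens to 93 mm and grips with 3 to 60 N. Pads are 15 mm wide; open, the fingers measure 128 mm over their backs; the gripper's body (75 mm by 188 mm) begins 65 mm behind the grasp point.
Start: joints at [-1.336, 0.13, 1.488, -0, 1.523, -0.085], TCP at [0.189, -0.57, 0.219] pointing down, gripper open.
Joint ranges: [-2.96, 2.96], [-0.89, 2.26], [0.02, 2.5], [-1.34, 4.48], [0, 2.73], [-2.66, 2.66]. Speed limits (rad/s): [2.39, 2.39, 2.79, 3.14, 3.14, 3.14].

## Interface

Orientations are given as a rotation vector (axis times angle).
In Python, from plant import * gives the robot as it stands.
- The arm moves only by the tool apply_moves, never from a script. Its argument "commands" is one flat list of numbers, 7 for each row, row after row: the shift along the world's x, y, z in cm, then the turn, a rotation vector about the world's x, y, z in rad, then the finger opening in cm, from 0 to 9.3. A call has 1 to 8 rows; each row shifts and turns the pose as measured when the row begins; what a row does not reach is not made up. A row lasts 1/8 s, in which the tool goes at most 62.5 mm and 10.7 degrees, less where a joint would pass 70% of its speed; a pose out of reach is approached as far as the arm can. A call with a gripper value outside its range is refused whole. The fingers move at their own pace and stop on an object; "squeeze" is the grip in N (left out, the last holds). Time passes only in rows, so rows that do not move let the fingers close. It gives the time, the measured TCP pose, the force and the opening at its end, in the units of the state.
- read_state(): the state, without advancing time (a new reading comes with each control period).
- read_camera(name): name is "side" or "top"; returns (picture, depth): 480x640x3 uint8, blue, green, red; 480x640 float32, m along the optical axis (not along the pixel's ray), 0 where there is no reading.
- camera_model(name): a dict with "intrinsics" (3x3 intrinsics, pixels), "R" (3x3) and "t" (3): a world point X has camera coordinates R X + t. Camera axes: x right, y down, z forward; pixel columns grow to the right and rows downward; lengths in m; the calibration is good to about 2 mm. A picture is of the moment at which its call begins. camera_model takes no time and is no camera call.
- close_job(): hands the job in, once; it reports no verdict.
Trained networks look in the newest picture that a camera, given by its name, has taken for a name from the list of things; names that differ only in an ending like _2 or _b are one class to them, and where a whole thing is asked for, a point or a joint stands for the part that bears it (a point fixed in the world has none). Each returns a list of dicts, best first, with "conf" (0 to 1); they miss things now and then, are a little off and sometimes report something else, mostly with a low value. They report only what shows in the picture. A call takes as long as a camera call. They do not tell look-alikes from the thing itself.
- find_in(query, camera): "point" ([x, y, z] in m, in the coordinates of the camera as it stood for that picture, good to about 4 mm: the middle of the surface that is visible of it).
- cut_out(query, camera): "mask" (480x640 bool, what is visible of it).
- spot_point(query, camera): "point" ([x, y, z] in m, in the coordinates of the camera as it stood for that picture, good to about 4 mm: a listed point, or the origin of a listed thing).
The state is a dict: "t": time; "q": joint angles; "dq": joint speeds; "joint_torque": joint torques, N m; "tool_pos": TCP position; "orientation": TCP orientation; "force": force on the tool from outside, world axes, zero at the start; "wrist_torque": the same for the moment, N m; "opening": finger opening in m.
Only numpy, scipy, OpenCV 4.12 (cv2) and the standard library are available. Lean on these libraries where they do the work, as an engineer would, in place of code of your own. Each camera call takes 0.05 s, during which the arm holds its last target. There are 200 camera calls.

## Working session

There is one attempt and no reset: what is moved stays moved. The work goes in short steps, Python scripts to look and compute and a tool call to move; the robot and the scene stay as the last step left them, time stands still between calls to the robot, and variables do not carry over. Pictures are saved under pics/ and viewed, about 8 in all and at most 12, crops included, and the job is handed in when it is done.

Besides the shell and the picture viewer there is one more tool, called by a JSON object that holds its "method" and its "body", one argument or row to a line. apply_moves: Moves the arm, as the interface text tells. Its arguments: {"type":"object","properties":{"commands":{"type":"array"},"squeeze":{"type":"number"}},"required":["commands"]}

```bash
mkdir -p pics; cat > h.py <<'E'
from plant import *
import numpy as np, cv2
from scipy.spatial.transform import Rotation as Ro
def w(p,c):
    m=camera_model(c); return np.array(m["R"]).T@(np.array(p)-np.array(m["t"]))
def px(X,c):
    m=camera_model(c); v=np.array(m["intrinsics"])@(np.array(m["R"])@np.array(X)+np.array(m["t"])); return v[:2]/v[2]
def cloud(d,c):
    m=camera_model(c); K=np.array(m["intrinsics"]); v,u=np.mgrid[:480,:640]
    P=np.stack([(u-K[0,2])/K[0,0]*d,(v-K[1,2])/K[1,1]*d,d],-1)
    return (P-np.array(m["t"]))@np.array(m["R"])
E
python3 - <<'E'
from h import *
np.set_printoptions(precision=4,suppress=True)
for c in("side","top"):
    im,d=read_camera(c); cv2.imwrite(f"pics/{c}0.png",im); np.savez(f"{c}0.npz",im=im,d=d)
    print(c,"cam pos",w([0,0,0],c))
    for q in["console","pivot","knob","pin","flag_yellow","flag_white","rack","tag_yellow","tag_yellow_hole","tag_red","peg","can","wrench","bin"]:
        for r in spot_point(q,c)[:4]: print(q,round(r["conf"],2),w(r["point"],c),px(w(r["point"],c),c).round())
s=read_state();print(s["t"],s["tool_pos"],s["orientation"],s["opening"])
E
```

```text
side cam pos [0.068  0.6411 0.8431]
console 0.95 [ 0.5594 -0.1194 -0.0046] [363. 282.]
pivot 0.74 [ 0.5661 -0.1745  0.0484] [375. 250.]
knob 0.67 [ 0.565  -0.178   0.2359] [381. 180.]
knob 0.49 [ 0.5781 -0.0355  0.1506] [334. 244.]
knob 0.39 [ 0.7673 -0.0092 -0.0046] [262. 270.]
pin 0.9 [ 0.5663 -0.1753  0.1367] [377. 219.]
flag_yellow 0.68 [ 0.4721 -0.1852  0.0081] [411. 278.]
flag_white 0.6 [ 0.659  -0.1756  0.0121] [342. 247.]
rack 0.73 [ 0.4681 -0.1842  0.0083] [413. 279.]
rack 0.6 [0.5105 0.2373 0.0001] [272. 397.]
tag_yellow 0.77 [ 0.6012  0.1142 -0.0038] [280. 335.]
tag_yellow 0.56 [0.5441 0.2206 0.0085] [265. 379.]
tag_yellow 0.56 [0.5798 0.4078 0.0074] [174. 441.]
tag_yellow 0.44 [ 0.5666 -0.1775  0.1403] [378. 217.]
tag_yellow_hole 0.94 [0.5442 0.2217 0.096 ] [261. 349.]
tag_yellow_hole 0.89 [0.5764 0.4056 0.1252] [162. 400.]
tag_yellow_hole 0.79 [0.6054 0.1145 0.0657] [277. 310.]
tag_yellow_hole 0.38 [0.7191 0.2535 0.0013] [189. 348.]
tag_red 0.81 [0.4709 0.2522 0.0115] [283. 411.]
peg 0.88 [ 0.577  -0.0347  0.1526] [334. 244.]
can 0.59 [ 0.7658 -0.007  -0.0015] [262. 270.
[... 772 characters left out ...]
0107] [223. 281.]
tag_yellow_hole 0.87 [0.5773 0.4042 0.1287] [125. 260.]
tag_yellow_hole 0.71 [ 0.5704 -0.0425  0.1505] [340. 265.]
tag_yellow_hole 0.43 [0.5426 0.2182 0.0971] [216. 279.]
tag_yellow_hole 0.27 [ 0.4689 -0.1848  0.0124] [401. 316.]
tag_red 0.57 [0.4654 0.2456 0.0144] [210. 315.]
peg 0.79 [ 0.5688 -0.0399  0.1503] [338. 266.]
peg 0.52 [0.5061 0.2307 0.0018] [219. 297.]
peg 0.38 [ 0.469  -0.1848  0.0127] [401. 315.]
can 0.97 [ 0.7628 -0.0112  0.0022] [326. 187.]
wrench 0.86 [ 0.5194 -0.4493  0.0017] [517. 295.]
bin 0.84 [ 0.7157  0.2464 -0.0035] [215. 206.]
bin 0.34 [ 0.7616 -0.0091  0.0014] [325. 188.]
1.5 [ 0.1887 -0.5696  0.2186] [ 3.1015  0.5003 -0.    ] 0.09290962559406854
```

View pics/side0.png

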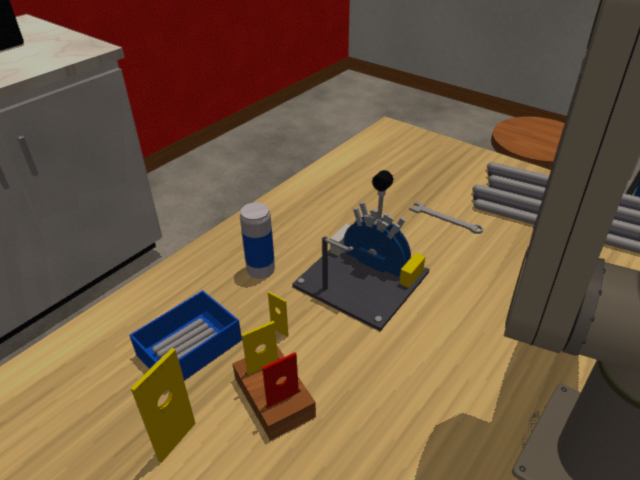

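View pics/top0.png

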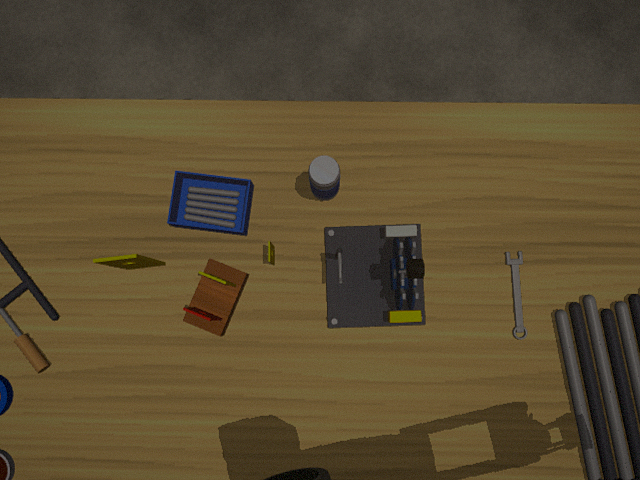

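The side picture shows the yellow block at the robot's end (411,270) and the white one at the far end. The peg tip (350,250) points toward the robot. The middle-sized yellow tag stands in the rack at (261,349), with the small look-alike at (278,312) and the big one at (165,400). Next I refine the poses with depth.

```bash
python3 - <<'E'
from h import *
np.set_printoptions(precision=4,suppress=True)
for c in("top","side"):
    f=np.load(c+"0.npz");im,d=f["im"],f["d"];P=cloud(d,c);hsv=cv2.cvtColor(im,cv2.COLOR_BGR2HSV)
    ok=d>0
    def rect(m,n):
        p=P[m&ok]
        if len(p)<8: print(c,n,len(p));return
        r=cv2.minAreaRect((p[:,:2]*1000).astype(np.float32)); print(c,n,len(p),"rect",np.array(r[0]),np.array(r[1]),round(r[2],1),"med",np.median(p,0),"z",p[:,2].min(),p[:,2].max())
    def near(x,y,r): return np.hypot(P[...,0]-x,P[...,1]-y)<r
    Z=P[...,2]; yel=(hsv[...,0]>20)&(hsv[...,0]<35)&(hsv[...,1]>200)
    rect(near(.56,-.122,.18)&(Z>.008)&(Z<.016)&(hsv[...,1]<90),"plate")
    rect(near(.47,-.182,.06)&yel&(Z>.04)&(Z<.064),"yblock top")
    rect(near(.657,-.18,.06)&(Z>.04)&(Z<.064)&(hsv[...,2]>90),"wblock top")
    rect(near(.56,-.18,.06)&(Z>.205),"knob")
    rect(near(.575,-.04,.07)&(Z>.14)&(Z<.17),"peg")
    rect(near(.507,.236,.11)&(Z>.038)&(Z<.05)&~yel&(hsv[...,0]>3),"rack")
    m=near(.543,.22,.06)&yel&(Z>.055)&ok; rect(m,"tagy")
    p=P[m]; q=p-p.mean(0); n=np.linalg.svd(q,full_matrices=False)[2]; print("plane n",n[2],"mean",p.mean(0),"yaw",np.arctan2(n[2][1],n[2][0]))
    top=p[p[:,2]>p[:,2].max()-.012]; print("top edge",top.mean(0),top.min(0),top.max(0))
    m=near(.468,.249,.05)&((hsv[...,0]<6)|(hsv[...,0]>174))&(hsv[...,1]>150)&(Z>.055); rect(m,"tagr")
E
```

```text
top plate 5934 rect [ 559.2282 -122.9543] [229.0809 219.1078] 2.8 med [ 0.5513 -0.0957  0.0124] z 0.008000008689358932 0.015996776794286866
top yblock top 373 rect [ 468.1707 -187.1328] [24.8283 69.653 ] 3.2 med [ 0.4683 -0.1866  0.0574] z 0.04741962511654039 0.0638975961187339
top wblock top 324 rect [ 655.7156 -178.6362] [23.7079 68.0275] 3.1 med [ 0.6554 -0.1784  0.0576] z 0.05054853995048339 0.0638723086234324
top knob 342 rect [ 559.1165 -182.5911] [36.1374 30.4779] 0.9 med [ 0.5579 -0.181   0.251 ] z 0.22515081679107682 0.2587261481181859
top peg 147 rect [569.682  -42.1114] [71.7899 10.2487] 0.6 med [ 0.5723 -0.0429  0.1541] z 0.1413907877551311 0.1609822156075841
top rack 2379 rect [504.7955 231.3352] [ 91.826  150.1108] 68.8 med [0.5066 0.2288 0.045 ] z 0.0380083449861593 0.04999616323087461
top tagy 113 rect [542.2975 216.6795] [61.4635  5.0006] 68.8 med [0.5412 0.2131 0.1472] z 0.05920107018272674 0.15177592006772037
plane n [-0.9283  0.3707 -0.0279] mean [0.5417 0.2134 0.1326] yaw 2.7616740487932536
top edge [0.5423 0.2166 0.1483] [0.5295 0.188  0.1403] [0.5552 0.2447 0.1
[... 688 characters left out ...]
339863
side peg 151 rect [572.4288 -37.1976] [71.3263 12.1116] 3.9 med [ 0.5768 -0.0357  0.1526] z 0.14090688472372032 0.16020874224558188
side rack 1994 rect [509.1016 235.8735] [ 91.9652 153.3129] 69.2 med [0.4751 0.2563 0.0448] z 0.03801191474206793 0.04995226497672561
side tagy 1144 rect [545.9017 221.3538] [61.0117  9.394 ] 68.9 med [0.5449 0.2224 0.1084] z 0.05506912261962269 0.15114642071039597
plane n [ 0.9332 -0.3594 -0.0052] mean [0.5447 0.2223 0.1057] yaw -0.3675992139868709
top edge [0.5453 0.222  0.1453] [0.5333 0.1929 0.1393] [0.5582 0.2505 0.1511]
side tagr 1160 rect [471.3585 250.9603] [59.7943  8.3068] 68.4 med [0.4707 0.2516 0.1087] z 0.05502524613321337 0.15124400530399093
```

{"method": "apply_moves", "body": {
  "commands": [4.1,4.2,1.6,0,0,-0.05,9.3,4.1,4.2,1.6,0,0,-0.05,9.3,4.1,4.2,1.6,0,0,-0.05,9.3,4.1,4.2,1.6,0,0,-0.05,9.3,4.1,4.2,1.0,0,0,-0.05,9.3,4.1,4.2,0.6,0,0,-0.02,9.3,4.1,4.2,0.6,0,0,0,9.3,4.1,4.2,0.2,0,0,0,9.3]
}}

```text
t: 2.5
tool_pos: [0.5219, -0.2247, 0.3097]
orientation: [3.14, 0.05, 0.006]
force: [0.8, -0.8, 0.1]
opening: 0.093
```

```bash
python3 - <<'E'
from h import *
s=read_state();print(s["t"],s["tool_pos"],s["q"],Ro.from_rotvec(s["orientation"]).as_matrix().round(3),s["force"])
E
```

```text
2.5 [ 0.52192327 -0.22466483  0.30967308] [-4.97537626e-01  2.07562405e-02  1.43917246e+00  1.24750789e-03
  1.67797780e+00  1.04137235e+00] [[ 0.999  0.032  0.004]
 [ 0.032 -0.999 -0.001]
 [ 0.004  0.001 -1.   ]] [ 0.76392273 -0.77034028  0.13160603]
```

{"method": "apply_moves", "body": {
  "commands": [4.0,4.5,0,0,0,0.02,9.3,0,0,0,0,0,0,9.3,0,0,-3,0,0,0,9.3]
}}

```text
t: 2.88
tool_pos: [0.5668, -0.1747, 0.2824]
orientation: [3.137, 0.093, 0.015]
force: [-0.7, 0.0, 0.4]
opening: 0.0928
```

```bash
python3 - <<'E'
from h import *
s=read_state();print(s["tool_pos"])
for c in("top","side"):
    im,d=read_camera(c);u,v=px(s["tool_pos"],c);print(c,u,v)
    u,v=int(u),int(v); a=cv2.resize(im[max(v-75,0):v+75,u-90:u+90],(540,450),interpolation=cv2.INTER_CUBIC); cv2.drawMarker(a,(270,225),(255,0,255),0,12)
    globals()[c]=a
cv2.imwrite("pics/p1.png",cv2.resize(np.hstack([top,side]),(800,333)))
E
```

```text
[ 0.56684137 -0.17472858  0.28242903]
top 414.25276510842616 262.52630982968617
side 380.88740807668586 160.71637260211835
```

View pics/p1.png

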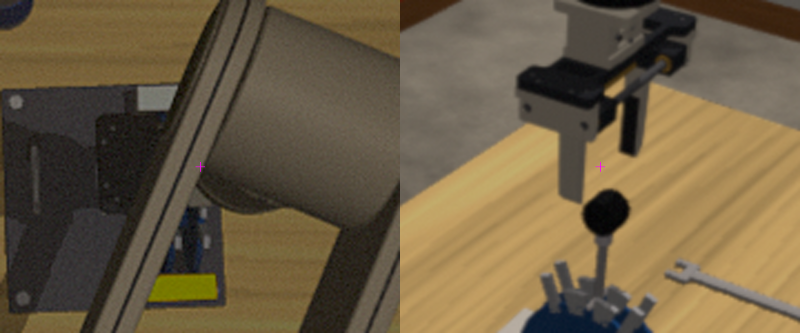

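The side crop shows the fingers straddling the knob: tips at (570,200) and (630,150), knob at (606,212). I'll descend next.

{"method": "apply_moves", "body": {
  "commands": [-0.5,-0.5,-2.2,0,0,-0.01,9.3,0,0,-2.3,0,0,0,9.3,0,0,-1.8,0,0,0,9.3,0,0,0,0,0,0,9.3]
}}

```text
t: 3.48
tool_pos: [0.5568, -0.1829, 0.2145]
orientation: [-3.141, -0.067, -0.0]
force: [-0.2, 0.6, 0.0]
opening: 0.0926
```

{"method": "apply_moves", "body": {
  "commands": [0.5,0.3,0,0,0,0,5,0,0,0,0,0,0,3.6,0,0,0,0,0,0,2.0,0,0,0,0,0,0,2.0],
  "squeeze": 12
}}

```text
t: 3.98
tool_pos: [0.5637, -0.1805, 0.2182]
orientation: [3.139, 0.067, 0.007]
force: [-0.5, 0.2, -0.6]
opening: 0.0576
```

{"method": "apply_moves", "body": {
  "commands": [0,0,-0.2,0,0,0,2.0,0,0,0,0,0,0,2.0,0,0,0,0,0,0,2.0,0,0,0,0,0,0,2.0]
}}

```text
t: 4.47
tool_pos: [0.5637, -0.1804, 0.2164]
orientation: [3.139, 0.067, 0.008]
force: [-0.3, 0.6, 0.4]
opening: 0.0299
```

{"method": "apply_moves", "body": {
  "commands": [0,0,0,0,0,0,2.0,0,0,0.7,0,0,0,2.0,0,0,0.7,0,0,0,2.0,0,0,0.6,0,0,0,2.0,0,0,0,0,0,0,2.0],
  "squeeze": 35
}}

```text
t: 5.1
tool_pos: [0.5633, -0.1804, 0.2356]
orientation: [3.14, 0.067, 0.005]
force: [1.4, -1.3, -6.4]
opening: 0.0298
```

{"method": "apply_moves", "body": {
  "commands": [-0.9,-0.04,0,0.002,-0.047,0,2,-0.9,-0.04,-0.08,0.002,-0.048,0,2,-0.9,-0.04,-0.1,0.002,-0.047,0,2,-0.9,-0.04,-0.15,0.002,-0.048,0,2,0,0,0,0,0,0,2]
}}

```text
t: 5.72
tool_pos: [0.5266, -0.1819, 0.2312]
orientation: [-3.123, -0.067, -0.311]
force: [1.7, -0.5, -7.0]
opening: 0.0299
```

```bash
cat > st.py <<'E'
from h import *
np.set_printoptions(precision=4,suppress=True)
s=read_state();M=Ro.from_rotvec(s["orientation"]).as_matrix()
piv=np.array([.5633,-.1804,.05]); k=s["tool_pos"]-M[:,2]*.019; v=k-piv
print(s["t"],"tcp",s["tool_pos"],"zdir",M[:,2],"xdir",M[:,0],"knob ang",np.arctan2(v[0],v[2]),"rad",np.hypot(v[0],v[2]),"y off",v[1]-.045*v[0],"F",s["force"],s["opening"])
E
python3 st.py
```

```text
5.725 tcp [ 0.5266 -0.1819  0.2312] zdir [ 0.1968  0.0069 -0.9804] xdir [0.9795 0.0421 0.1969] knob ang -0.19963268649043672 rad 0.20387323108515645 y off 0.00019158665736360267 F [ 1.6689 -0.5127 -6.9582] 0.02988723068142091
```

{"method": "apply_moves", "body": {
  "commands": [-0.85,-0.04,-0.17,0.002,-0.047,0,2,-0.8,-0.04,-0.2,0.002,-0.045,0,2,-0.8,-0.04,-0.23,0.002,-0.045,0,2,-0.75,-0.04,-0.25,0.002,-0.043,0,2,0,0,0,0,0,0,2]
}}

```text
t: 6.35
tool_pos: [0.4944, -0.1834, 0.2228]
orientation: [-3.078, -0.067, -0.586]
force: [2.6, -0.6, -6.3]
opening: 0.0298
```

```bash
python3 st.py
```

```text
6.35 tcp [ 0.4944 -0.1834  0.2228] zdir [ 0.3671  0.0152 -0.9301] xdir [0.9292 0.0406 0.3674] knob ang -0.37924522720415543 rad 0.205049506141633 y off 0.00012326824583316562 F [ 2.6102 -0.5654 -6.3497] 0.02975868674204554
```

{"method": "apply_moves", "body": {
  "commands": [0.24,0.01,-0.62,0,0,0,2,0.24,0.01,-0.62,0,0,0,2,0.24,0.01,-0.5,0,0,0,2,0,0,0,0,0,0,2]
}}

```text
t: 6.85
tool_pos: [0.5029, -0.183, 0.2048]
orientation: [-3.079, -0.069, -0.58]
force: [-1.0, -1.1, -1.3]
opening: 0.0296
```

```bash
python3 st.py
```

```text
6.85 tcp [ 0.5029 -0.183   0.2048] zdir [ 0.3634  0.0155 -0.9315] xdir [0.9306 0.0421 0.3637] knob ang -0.37176071900384805 rad 0.18515399010446454 y off 0.00012334941693630756 F [-1.0497 -1.0597 -1.2678] 0.029619514941580383
```

{"method": "apply_moves", "body": {
  "commands": [0,0,0,0,0,0,7,0,0,0,0,0,0,7,0,0,0,0,0,0,7,-0.7,-0.03,1.8,0,0,0,7,-1.1,-0.04,2.8,0,0,0,7,-1.1,-0.04,2.8,0,0,0,7,0,0,1,-0.005,0.12,0,7,0,0,0,-0.006,0.13,0,7]
}}

```text
t: 7.85
tool_pos: [0.4726, -0.1848, 0.2959]
orientation: [3.133, 0.065, 0.194]
force: [0.3, 0.9, 0.3]
opening: 0.0697
```

```bash
python3 st.py; python3 - <<'E'
from h import *
np.set_printoptions(precision=4,suppress=True)
im,d=read_camera("side")
for q in("pin","flag_yellow","knob"):
    for r in spot_point(q,"side")[:2]: print(q,r["conf"],w(r["point"],"side"))
u,v=px([.52,-.17,.13],"side").astype(int)
cv2.imwrite("pics/p2.png",cv2.resize(im[v-100:v+100,u-120:u+120],(720,600),interpolation=cv2.INTER_CUBIC))
E
```

```text
7.85 tcp [ 0.4726 -0.1848  0.2959] zdir [ 0.1236  0.0005 -0.9923] xdir [0.9915 0.0415 0.1235] knob ang -0.33794498097881676 rad 0.2806539098313945 y off -0.00022868661117434255 F [0.3014 0.882  0.3034] 0.06974158308490645
pin 0.75 [ 0.5345 -0.1745  0.1315]
flag_yellow 0.68 [ 0.47   -0.1853  0.0096]
knob 0.94 [ 0.4963 -0.1852  0.2201]
```

View pics/p2.png

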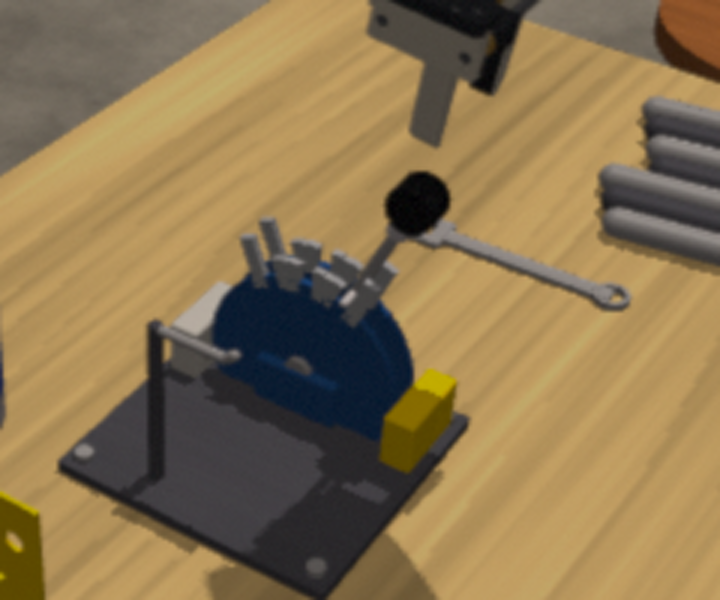

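The picture shows the lever leaning to the yellow-block end: knob (418,203), stem seated between the end teeth. The network's knob position matches full depth in the end notch. Now I go to the tag.

{"method": "apply_moves", "body": {
  "commands": [0.8,3,0,-0.005,0.12,0,7,0.8,5,0,0,0,0.16,6,0.8,5.5,0,0,0,0.16,5,0.8,5.5,0,0,0,0.16,4,0.8,5.5,0,0,0,0.16,4,0.8,5.5,0,0,0,0.16,4,0.8,5,0,0,0,0.16,4,0.8,3,0,0,0,0.1,4]
}}

```text
t: 9.05
tool_pos: [0.5316, 0.204, 0.2909]
orientation: [-2.644, -1.676, -0.027]
force: [0.8, -0.2, -0.4]
opening: 0.0403
```

```bash
python3 st.py
```

```text
9.05 tcp [0.5316 0.204  0.2909] zdir [ 0.0087  0.0186 -0.9998] xdir [0.4267 0.9042 0.0205] knob ang -0.12186645421380393 rad 0.26184552597007127 y off 0.3854647755138501 F [ 0.8216 -0.2259 -0.4222] 0.04030826807535323
```

{"method": "apply_moves", "body": {
  "commands": [1.2,1.5,-3,-0.019,0.009,0.073,4,0,0,-4,0,0,0,4,0,0,-3,0,0,0,4,0,0,0,0,0,0,4]
}}

```text
t: 9.55
tool_pos: [0.542, 0.2208, 0.1902]
orientation: [-2.581, -1.784, -0.016]
force: [-0.2, -0.4, 0.7]
opening: 0.0399
```

```bash
python3 st.py; python3 - <<'E'
from h import *
s=read_state()
for c in("top","side"):
    im,d=read_camera(c);u,v=px(s["tool_pos"],c);print(c,u,v)
    u,v=int(u),int(v); a=cv2.resize(im[max(v-60,0):v+60,u-60:u+60],(400,400),interpolation=cv2.INTER_CUBIC); cv2.drawMarker(a,(200,200),(255,0,255),0,12)
    globals()[c]=a
cv2.imwrite("pics/p3.png",np.hstack([top,side]))
E
```

```text
9.55 tcp [0.542  0.2208 0.1902] zdir [ 0.0062  0.009  -0.9999] xdir [0.3533 0.9355 0.0106] knob ang -0.13350248410004373 rad 0.1606384674860227 y off 0.4019596455217922 F [-0.2402 -0.4394  0.6895] 0.039940182422453376
top 205.68280535367924 276.33875931178005
side 257.499629035151 311.7732775978565
```

View pics/p3.png

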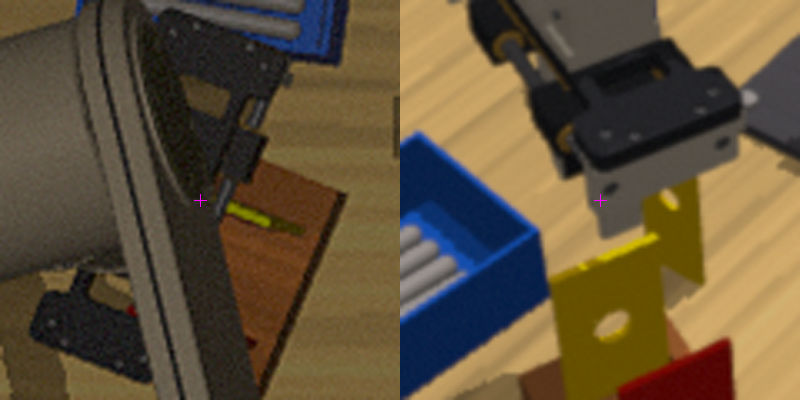

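The fingers straddle the tag in the rack: finger tip (615,235), tag top edge (605,258), clear of the bin and red tag. I'll descend and pinch it.

{"method": "apply_moves", "body": {
  "commands": [0.2,-0.2,-2.5,-0.009,0.006,-0.006,4,0,0,-2.5,0,0,0,4,0,0,-1.7,0,0,0,4,0,0,0,0,0,0,4],
  "squeeze": 10
}}

```text
t: 10.15
tool_pos: [0.5488, 0.2189, 0.1275]
orientation: [2.588, 1.773, 0.019]
force: [-0.6, 1.2, 1.1]
opening: 0.0401
```

```bash
python3 st.py
```

```text
10.15 tcp [0.5488 0.2189 0.1275] zdir [ 0.0124  0.0029 -0.9999] xdir [0.3611 0.9325 0.0071] knob ang -0.15187701902038125 rad 0.09762275379870947 y off 0.3998856902966435 F [-0.6486  1.1791  1.0893] 0.04012064540879709
```

{"method": "apply_moves", "body": {
  "commands": [-0.5,0,-0.9,-0.003,0.012,0,3,0,0,0,0,0,0,2,0,0,0,0,0,0,1,0,0,0,0,0,0,0,0,0,0,0,0,0,0]
}}

```text
t: 10.78
tool_pos: [0.545, 0.2194, 0.1204]
orientation: [2.591, 1.775, 0.005]
force: [0.3, -0.4, -0.5]
opening: 0.005
```

```bash
python3 st.py
```

```text
10.775 tcp [0.545  0.2194 0.1204] zdir [ 0.003   0.0007 -1.    ] xdir [0.361  0.9326 0.0018] knob ang -0.2027270414014636 rad 0.09129128858838347 y off 0.40064207187973416 F [ 0.3057 -0.3506 -0.4936] 0.005014174860582844
```

{"method": "apply_moves", "body": {
  "commands": [0,0,0,0,0,0,0,0,0,1.5,0,0,0,0,0,0,2,0,0,0,0,0,0,2.5,0,0,0,0,0,0,3,0,0,0,0,0,0,4,0,0,0,0,0,0,2.5,0,0,0,0,0,0,0,0,0,0,0],
  "squeeze": 35
}}

```text
t: 11.78
tool_pos: [0.5455, 0.2196, 0.2906]
orientation: [2.589, 1.774, 0.017]
force: [-0.1, 0.4, -0.7]
opening: 0.0051
```

```bash
python3 st.py
```

```text
11.775 tcp [0.5455 0.2196 0.2906] zdir [ 0.0109  0.0032 -0.9999] xdir [0.361  0.9325 0.0069] knob ang -0.0693758988657322 rad 0.26019173572381116 y off 0.400713347858588 F [-0.0627  0.4487 -0.7254] 0.005115336644639425
```

{"method": "apply_moves", "body": {
  "commands": [-0.6,-3,0,-0.003,0.01,0.08,0,-0.6,-4.5,0,0,0,0.08,0,-0.6,-4.5,0,0,0,0.08,0,-0.6,-4.5,0,0,0,0.08,0,-0.6,-4.5,0,0,0,0.06,0,-0.4,-3,0,0,0,0.03,0,0,-1.5,0,0,0,0,0,0,0,0,0,0,0,0]
}}

```text
t: 12.78
tool_pos: [0.5068, -0.0416, 0.2853]
orientation: [-2.156, -2.278, 0.005]
force: [0.4, 0.3, -0.7]
opening: 0.005
```

```bash
python3 st.py
```

```text
12.775 tcp [ 0.5068 -0.0416  0.2853] zdir [-0.0057  0.0012 -1.    ] xdir [-0.0548  0.9985  0.0015] knob ang -0.21833395826255655 rad 0.26048235331090713 y off 0.14130611880966246 F [ 0.3751  0.2548 -0.6793] 0.004998938447262202
```

{"method": "apply_moves", "body": {
  "commands": [0,0,-3,0,-0.006,-0.009,0,0,0,-4,0,0,0,0,0,0,-2.5,0,0,0,0,0,0,-1,0,0,0,0,0,0,0,0,0,0,0]
}}

```text
t: 13.4
tool_pos: [0.5078, -0.0358, 0.1778]
orientation: [-2.167, -2.273, -0.006]
force: [0.0, -0.3, -0.3]
opening: 0.0046
```

```bash
python3 st.py; python3 - <<'E'
from h import *
np.set_printoptions(precision=4,suppress=True)
s=read_state();c="side"
im,d=read_camera(c)
for q in("tag_yellow_hole","peg"):
    for r in spot_point(q,c)[:3]: print(q,round(r["conf"],2),w(r["point"],c))
hsv=cv2.cvtColor(im,cv2.COLOR_BGR2HSV);P=cloud(d,c)
m=(hsv[...,0]>20)&(hsv[...,0]<35)&(hsv[...,1]>200)&(d>0)&(np.hypot(P[...,0]-s["tool_pos"][0],P[...,1]-s["tool_pos"][1])<.05)&(P[...,2]>.03)
p=P[m];q=p-p.mean(0);n=np.linalg.svd(q,full_matrices=False)[2][2];print(len(p),n*np.sign(n[0]),p.mean(0),p.min(0),p.max(0))
u,v=px([.54,-.04,.13],c).astype(int)
cv2.imwrite("pics/p4.png",cv2.resize(im[v-60:v+60,u-80:u+80],(800,600),interpolation=cv2.INTER_CUBIC))
E
```

```text
13.4 tcp [ 0.5078 -0.0358  0.1778] zdir [ 0.0018  0.0035 -1.    ] xdir [-0.0478  0.9989  0.0034] knob ang -0.36188017409083467 rad 0.1569462123129126 y off 0.14707766010965934 F [ 0.0457 -0.2825 -0.2782] 0.0046347058633894505
tag_yellow_hole 0.78 [0.6053 0.1164 0.0634]
tag_yellow_hole 0.75 [0.5792 0.4021 0.1245]
tag_yellow_hole 0.72 [ 0.5131 -0.0335  0.1548]
peg 0.79 [ 0.5795 -0.0368  0.1524]
723 [ 0.9991  0.0415 -0.0021] [ 0.5077 -0.0273  0.1309] [ 0.5043 -0.0647  0.0676] [ 0.514 -0.002  0.207]
```

View pics/p4.png

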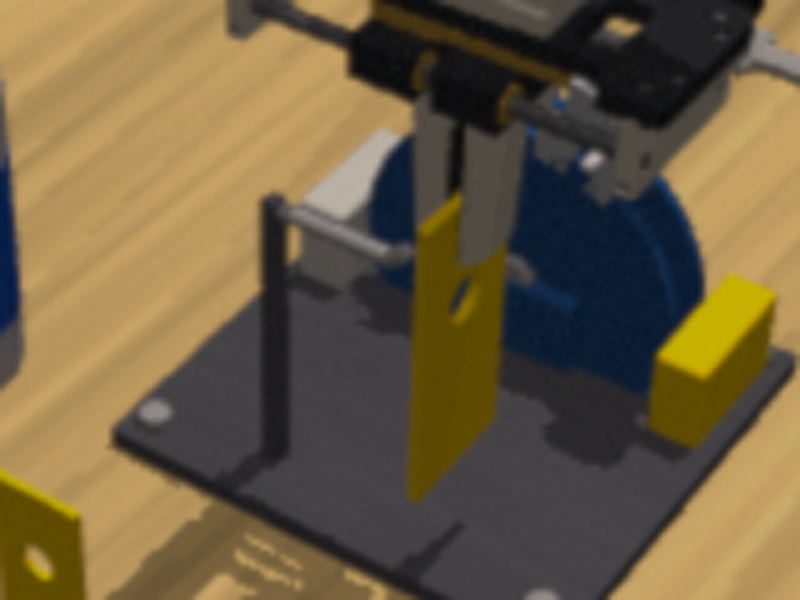

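The side crop shows the tag squarely across the front of the peg: hole at (465,300), peg tip at (405,250). The tag needs about 6.5 mm toward -y before threading.

{"method": "apply_moves", "body": {
  "commands": [0,-0.65,0,-0.003,0.002,0,0,0,0,0,0,0,0,0,0,0,0,0,0,0,0]
}}

```text
t: 13.92
tool_pos: [0.5103, -0.0439, 0.1821]
orientation: [2.165, 2.269, 0.006]
force: [0.4, 0.1, -1.0]
opening: 0.0047
```

```bash
python3 st.py; python3 - <<'E'
from h import *
np.set_printoptions(precision=4,suppress=True)
c="side"
for i in range(2):
  read_camera(c)
  for q in("tag_yellow_hole","peg"):
    for r in spot_point(q,c)[:4]:
        x=w(r["point"],c)
        if abs(x[1]+.04)<.04: print(q,round(r["conf"],2),x)
E
```

```text
13.925 tcp [ 0.5103 -0.0439  0.1821] zdir [ 0.0068 -0.0013 -1.    ] xdir [-0.0468  0.9989 -0.0016] knob ang -0.33783347953614357 rad 0.16018292255779104 y off 0.13889980520166847 F [ 0.3929  0.0672 -0.9583] 0.004675584027658553
tag_yellow_hole 0.88 [ 0.5108 -0.0439  0.1611]
peg 0.81 [ 0.5777 -0.0354  0.1548]
tag_yellow_hole 0.94 [ 0.5137 -0.0416  0.1576]
peg 0.78 [ 0.5801 -0.0374  0.1504]
```

{"method": "apply_moves", "body": {
  "commands": [0.6,0.1,-0.5,0,0.005,0,0,0.6,0.03,0,0,0,0,0,0,0,0,0,0,0,0]
}}

```text
t: 14.6
tool_pos: [0.5229, -0.0421, 0.1759]
orientation: [2.168, 2.273, -0.001]
force: [1.3, -0.6, -2.2]
opening: 0.0051
```

```bash
python3 st.py
```

```text
14.6 tcp [ 0.5229 -0.0421  0.1759] zdir [ 0.0003 -0.001  -1.    ] xdir [-0.0474  0.9989 -0.001 ] knob ang -0.2722205437300377 rad 0.15040402690816493 y off 0.14013581220265528 F [ 1.2702 -0.6294 -2.1874] 0.005127693510672977
```

{"method": "apply_moves", "body": {
  "commands": [0.6,0.03,0.15,0,0,0,0,0.7,0.03,0,0,0,0,0,0.7,0.03,0,0,0,0,0,0,0,0,0,0,0,0]
}}

```text
t: 15.1
tool_pos: [0.5446, -0.0411, 0.1775]
orientation: [2.167, 2.273, -0.001]
force: [-0.2, 0.1, -1.5]
opening: 0.0048
```

```bash
python3 st.py
```

```text
15.1 tcp [ 0.5446 -0.0411  0.1775] zdir [ 0.0004 -0.001  -1.    ] xdir [-0.0475  0.9989 -0.001 ] knob ang -0.12694663388640967 rad 0.1477304701468517 y off 0.14012944878440312 F [-0.2094  0.0804 -1.5318] 0.004782148064677283
```

{"method": "apply_moves", "body": {
  "commands": [0.7,0.03,0,0,0,0,0,0.7,0.03,0,0,0,0,0,0.7,0.03,0,0,0,0,0,0,0,0,0,0,0,0]
}}

```text
t: 15.6
tool_pos: [0.5671, -0.0402, 0.1775]
orientation: [2.167, 2.273, -0.001]
force: [-0.0, 0.4, -0.7]
opening: 0.0049
```

```bash
python3 st.py; python3 - <<'E'
from h import *
np.set_printoptions(precision=4,suppress=True)
c="side"
im,d=read_camera(c)
for q in("tag_yellow_hole","peg"):
    for r in spot_point(q,c)[:4]:
        x=w(r["point"],c)
        if abs(x[1]+.04)<.04: print(q,round(r["conf"],2),x)
u,v=px([.56,-.04,.13],c).astype(int)
cv2.imwrite("pics/p5.png",cv2.resize(im[v-60:v+60,u-80:u+80],(800,600),interpolation=cv2.INTER_CUBIC))
E
```

```text
15.6 tcp [ 0.5671 -0.0402  0.1775] zdir [ 0.0003 -0.001  -1.    ] xdir [-0.0475  0.9989 -0.001 ] knob ang 0.02588907924743291 rad 0.14652059869812917 y off 0.1400688034806825 F [-0.0297  0.4219 -0.7236] 0.004915881985666694
tag_yellow_hole 0.97 [ 0.5702 -0.0403  0.1546]
peg 0.56 [ 0.5776 -0.0379  0.1505]
```

View pics/p5.png

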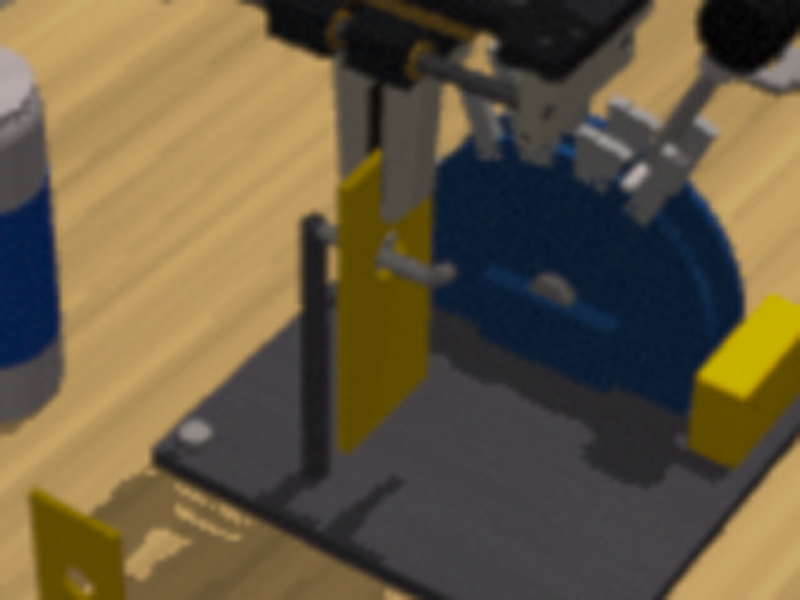

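The tag is threaded: the peg comes out through the hole at (390,255), tip at (445,272). Now I lower it.

{"method": "apply_moves", "body": {
  "commands": [0,0,-0.4,0,0,0,0,0,0,-0.4,0,0,0,0,0,0,0,0,0,0,0]
}}

```text
t: 16.12
tool_pos: [0.566, -0.0402, 0.1687]
orientation: [2.168, 2.273, -0.001]
force: [1.0, -0.4, -0.8]
opening: 0.0051
```

```bash
python3 st.py
```

```text
16.125 tcp [ 0.566  -0.0402  0.1687] zdir [-0.0003 -0.001  -1.    ] xdir [-0.0473  0.9989 -0.0009] knob ang 0.01980432988974826 rad 0.13772006415024834 y off 0.14009977768240478 F [ 1.0131 -0.3657 -0.8486] 0.005074531794550117
```

{"method": "apply_moves", "body": {
  "commands": [0,0,-0.15,0,0,0,0,0,0,0,0,0,0,0],
  "squeeze": 8
}}

```text
t: 16.38
tool_pos: [0.566, -0.0402, 0.1672]
orientation: [2.168, 2.273, -0.001]
force: [0.8, 1.2, -1.9]
opening: 0.0049
```

```bash
python3 st.py
```

```text
16.375 tcp [ 0.566  -0.0402  0.1672] zdir [-0.0001 -0.001  -1.    ] xdir [-0.0473  0.9989 -0.001 ] knob ang 0.02016434179605149 rad 0.13625787134372574 y off 0.14007784205990167 F [ 0.8008  1.2366 -1.8572] 0.004857768858832139
```

{"method": "apply_moves", "body": {
  "commands": [0,0,-0.12,0,0,0,0,0,0,0,0,0,0,0]
}}

```text
t: 16.62
tool_pos: [0.5663, -0.0403, 0.167]
orientation: [2.167, 2.272, -0.0]
force: [0.6, 0.7, -0.2]
opening: 0.0049
```

```bash
python3 st.py
```

```text
16.625 tcp [ 0.5663 -0.0403  0.167 ] zdir [ 0.0008 -0.0012 -1.    ] xdir [-0.0474  0.9989 -0.0012] knob ang 0.022288225053243852 rad 0.13603668727287394 y off 0.1400334269610109 F [ 0.588   0.7102 -0.2335] 0.004901830829334067
```

{"method": "apply_moves", "body": {
  "commands": [0,0,-0.1,0,0,0,0,0,0,0,0,0,0,0.8,0,0,0,0,0,0,1.4,0,0,0,0,0,0,2.2,0,0,0,0,0,0,2.2]
}}

```text
t: 17.25
tool_pos: [0.5666, -0.0403, 0.1662]
orientation: [2.167, 2.272, 0.0]
force: [0.3, -0.5, 0.3]
opening: 0.0216
```

```bash
python3 st.py
```

```text
17.25 tcp [ 0.5666 -0.0403  0.1662] zdir [ 0.0016 -0.0013 -1.    ] xdir [-0.0473  0.9989 -0.0013] knob ang 0.02449015692588191 rad 0.13526418095736925 y off 0.1399785813854507 F [ 0.2503 -0.5078  0.273 ] 0.02163746798630001
```

{"method": "apply_moves", "body": {
  "commands": [0,0,1,0,0,0,2.2,0,0,1.5,0,0,0,2.2,0,0,2,0,0,0,2.2,0,0,4,0,0,0,2.2,0,0,4,0,0,0,2.2,-2,0,3,0,0,0,2.2,-2,0,2,0,0,0,2.2,0,0,0,0,0,0,2.2]
}}

```text
t: 18.25
tool_pos: [0.5257, -0.0403, 0.3556]
orientation: [2.162, 2.267, 0.007]
force: [0.0, -0.7, -0.4]
opening: 0.0219
```

```bash
python3 st.py; python3 - <<'E'
from h import *
np.set_printoptions(precision=4,suppress=True)
c="side"
for i in range(3):
  im,d=read_camera(c)
  for q in("tag_yellow_hole","peg","knob","tag_red","can","wrench","bin"):
    for r in spot_point(q,c)[:4]:
        x=w(r["point"],c)
        if "hole" not in q or abs(x[1]+.04)<.04:
            if i==0 or q in("tag_yellow_hole","peg"): print(q,round(r["conf"],2),x)
hsv=cv2.cvtColor(im,cv2.COLOR_BGR2HSV);P=cloud(d,c)
m=(hsv[...,0]>20)&(hsv[...,0]<35)&(hsv[...,1]>200)&(d>0)&(np.hypot(P[...,0]-.567,P[...,1]+.04)<.045)&(P[...,2]>.03)
p=P[m];q=p-p.mean(0);n=np.linalg.svd(q,full_matrices=False)[2][2];print(len(p),n*np.sign(n[0]),p.min(0),p.max(0))
u,v=px([.55,-.08,.13],c).astype(int)
cv2.imwrite("pics/p6.png",cv2.resize(im[v-75:v+75,u-100:u+100],(800,600),interpolation=cv2.INTER_CUBIC))
E
```

```text
18.25 tcp [ 0.5257 -0.0403  0.3556] zdir [ 0.0092 -0.0026 -1.    ] xdir [-0.0474  0.9989 -0.0031] knob ang -0.11597368003420419 rad 0.3267484189327428 y off 0.14187830491220524 F [ 0.048  -0.6928 -0.4052] 0.021930645792722317
tag_yellow_hole 0.55 [ 0.57   -0.0407  0.1413]
peg 0.7 [ 0.5779 -0.0366  0.1532]
knob 0.79 [ 0.4969 -0.1832  0.2207]
knob 0.58 [ 0.5236 -0.4431 -0.0013]
knob 0.46 [0.4726 0.2544 0.0135]
tag_red 0.83 [0.473  0.252  0.0101]
tag_red 0.62 [ 0.5346 -0.1776  0.1294]
can 0.67 [ 0.7699 -0.0088  0.0001]
wrench 0.83 [ 0.52   -0.442  -0.0007]
bin 0.69 [ 0.5234 -0.4459 -0.0023]
bin 0.62 [ 0.7221  0.254  -0.001 ]
tag_yellow_hole 0.57 [ 0.5716 -0.0425  0.1422]
peg 0.86 [ 0.5752 -0.0347  0.1536]
tag_yellow_hole 0.63 [ 0.5713 -0.0388  0.1416]
peg 0.58 [ 0.5754 -0.0371  0.1505]
861 [ 0.9989  0.0457 -0.0076] [ 0.5622 -0.0698  0.0544] [ 0.5728 -0.0056  0.197 ]
```

View pics/p6.png

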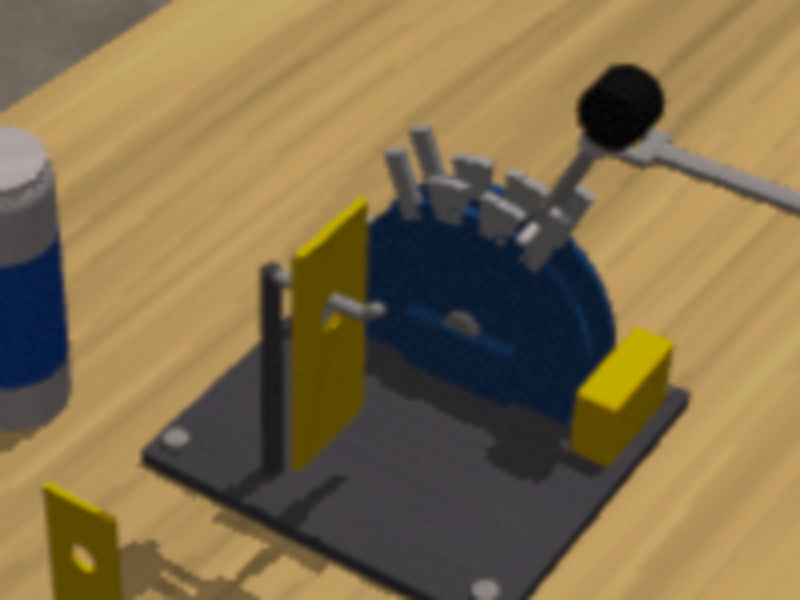

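The tag hangs upright on the peg (peg at (350,305), at the top of the hole), the lever is in the end notch, and the arm is clear. I'll let it settle briefly, then hand in.

{"method": "apply_moves", "body": {
  "commands": [0,0,0,0,0,0,2.2,0,0,0,0,0,0,2.2,0,0,0,0,0,0,2.2,0,0,0,0,0,0,2.2,0,0,0,0,0,0,2.2,0,0,0,0,0,0,2.2]
}}

```text
t: 20.2
tool_pos: [0.5252, -0.0401, 0.3517]
orientation: [2.166, 2.271, 0.002]
force: [-0.0, 0.7, -0.9]
opening: 0.0221
```

```bash
python3 -c "
from h import *
print(close_job())"
```

```text
the job is handed in; nothing more can be done
None
```

I moved the lever to the notch at the yellow block's end, hung the middle-sized yellow tag on the peg and handed the job in at about 20 s. `close_job` gives no verdict, so the result rests on my own checks.

- **Lever:** With the knob still gripped, it sat 185 mm from the pivot at about -0.37 rad, which is fully down in that notch. The camera put the knob in the same place at the end.
- **Tag:** Its hole centre is about 9–11 mm below the peg axis by camera, about 5 mm from the peg point along the peg and about 4–5 mm to the side. The plate leans less than 0.01 rad about its width. I did not measure a sideways lean, but it looks upright in the last picture.
- **Contact force:** I could not measure the tag's force on the peg directly. The picture shows the peg at the top of the hole.
- **Bystanders:** The red tag, can, wrench and bin read within about 5 mm of where they started. That is about the networks' accuracy.
- **Arm:** The gripper ended about 15 cm clear, touching nothing.

No final check failed. The two cameras disagreed by 3–6 mm, so I used their average, which matched where the arm gripped the knob.

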